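# Free a drive from its indexed hold-down bar

## Task

The silver drive on the sloping stand is held down by a swing bar. Pull the bar's spring plunger, swing the bar off the drive to the next hole and let the plunger snap fully in there; then lift the drive out and lay it gently, flat, in the middle of the grey mat, leaving the things around it where they are.

Things in the scene. Friction and masses are not known exactly. Their poses are not given: they have to be found in the camera images.
- pivot (a point): Fixed metal stand, its grey deck (plate 170 x 250 mm) sloping 25 degrees, low edge to the robot. Point: where the swing bar's pivot axis meets the deck's face. Axes: x up the slope, y left across the deck, z the deck's outward normal. Deck centre at (0, -36) mm here. Pivot hub 26 mm across, top 50 mm above the deck.
- bar_end (a point): Free end, on the top face, of the steel bar's long arm, 115 mm from the pivot. Bar 18 mm wide, underside 34 and top 40 mm above the deck; at the start the arm lies across the drive (towards the deck's -y); the short tail reaches 74 mm the other way and carries the plunger, 62 mm from the pivot.
- next_hole (a point): Centre, on the deck's face, of the next hole (11 mm wide, dark, steel rim): 62 mm from the pivot, 75 degrees counter-clockwise (looking down on the deck) from the hole the pin is in at the start, thus down the slope from the pivot. Axes as pivot.
- knob_centre (a point): Centre of the plunger's black knob, a cylinder 22 mm across, 26 mm tall, square to the deck, centre 63 mm above the deck with the pin home. Below it 4 mm of bare pin, then a collar 16 mm across on the bar. z is the pull direction (the deck's normal). The knob spins freely on its axis, so it need not be turned with the bar. Pin 8 mm across, round end, 8 mm deep in the deck.
- bar (a joint): Angle of the bar, rad: 0 in the first hole (arm across the drive), growing counter-clockwise (looking down on the deck): the arm swings up the slope, the knob comes down the slope; 1.309 in the next hole (play 0.024 either way), stop at 1.6. About 1 N at the knob moves it; it stays where left.
- plunger (a joint): How far the plunger is pulled, m: 0 with the pin fully in a hole, stop at 0.014. Its spring pulls it in with 4 N at 0, 8 N at 0.012. The pin leaves the hole at 0.008; let go between holes it rests on the deck's face at about 0.008 and drops in when a hole comes under it.
- drive_centre (a point): Centre of the silver drive to move: loose slab 100 (x) x 60 (y) x 22 (z) mm, about 0.2 kg. At the start it lies on the deck, tilted with it, x up the slope, 96 mm to the right (-y) of the pivot, on a pad 36 mm wide and 8 mm thick, its low end against a lip 22 mm high; its long sides are free.
- mat_centre (a point): Centre of the top face of the grey silicone mat, 170 x 170 mm, 3 mm thick, lying flat on the shelf (fixed), z up.
- spare_centre (a point): Centre of the other silver drive, same size, lying flat on the shelf behind the stand: leave it.
- hub: Black USB hub, 42 x 105 x 20 mm, behind the mat; origin under its centre: leave it.
- stick: Grey USB stick, 69 x 18 x 9 mm, in front of the mat; origin under its centre: leave it.
- tin: Small round jar with an aluminium cap, 44 mm across, 40 mm tall, on the shelf near the back; origin under its centre: leave it.
There are look-alikes about, which are no part of the job. Leave any orange or turquoise look-alike of the part that bears mat_centre alone.

How it is judged:
By the outcome, as a careful person would: the job done as asked, in the order asked, and still so for the second after the job is handed in, with the robot touching nothing.
It also fails if it takes over 61 s, if anything falls off the work surface, if the arm or the gripper's body presses on something with over 40 N, if the wrist force passes 120 N, or if a joint passes its speed limit or range.

## Robot

A 6-joint arm with a two-finger parallel gripper is mounted at the origin on the work surface. World frame = base frame: x ahead of the robot, y to its left, z up, the work surface at z = 0. Lengths are in m, angles in rad, forces in N, time in s.
With the tool pointing down it reaches from about 0.35 to 0.85 m from the base axis. Payload 8.1 kg.
Tool frame: the origin (TCP) lies at the very end of the fingers, on their centre line; the grasp point (between the pads) lies robot.tcp_to_grasp behind it (robot.tcp_to_grasp is the distance from the TCP to the grasp point, in m); z points along the fingers, y is the line along which they close (so a half turn about z gives the same grasp; the last joint's range is limited). The gripper opens to 93 mm and grips with 3 to 60 N. Pads are 15 mm wide; open, the fingers measure 128 mm over their backs; the gripper's body (75 mm by 188 mm) begins 65 mm behind the grasp point.
Start: joints at [1.054, 0.13, 1.488, -0, 1.523, -0.085], TCP at [0.251, 0.545, 0.219] pointing down, gripper open.
Joint ranges: [-2.96, 2.96], [-0.89, 2.26], [0.02, 2.5], [-1.34, 4.48], [0, 2.73], [-2.66, 2.66]. Speed limits (rad/s): [2.39, 2.39, 2.79, 3.14, 3.14, 3.14].

## Interface

Orientations are given as a rotation vector (axis times angle).
In Python, from plant import robot gives the robot as it stands. The module is installed in compiled form; this text tells all that it offers.
- The arm moves only by the shell command python3 -m pendant 'ROWS' [FORCE]. ROWS is JSON, a list that holds one entry, the list of rows, each a list of 5 numbers: the opening, from 0 (shut) to 1 (fully open), then the shift along the tool's x, y, z in cm, then the turn about the tool's z in degrees. In form: [[[fingers, x, y, z, roll], ...]]. A call has 1 to 8 rows; each row shifts and turns the commanded pose from where the row before left it, along the tool's axes as they then stand; what a row does not reach is not made up. A row lasts 1/10 s, in which the tool goes at most 50 mm and 8.59 degrees, less where a joint would pass 70% of its speed; a pose out of reach is approached as far as the arm can. A call is refused whole if a number of a shift passes 5 or a number of a turn 8.59, either way. A call with a gripper value outside its range is refused whole. The fingers move at their own pace and stop on an object; FORCE is the grip in N (left out, the last holds). Time passes only in rows, so rows that do not move let the fingers close. It gives the time, the measured TCP pose, the force, the opening and the grip force at its end, in the units of the state.
- robot.read_state(): the state, without advancing time (a new reading comes with each control period).
- robot.read_camera(name): name is "scene" or "top" or "wrist"; returns a dict with "img" (384x512x3 uint8, blue, green, red), "K" (3x3 intrinsics, pixels), "pose" (4x4, takes a point from camera to world coordinates). Camera axes: x right, y up, looking along -z (the intrinsics and any distortion apply to the point x, -y, -z); pixel columns grow to the right and rows downward; lengths in m; the calibration is good to about 2 mm. The wrist camera is an equidistant fisheye: a pixel r from the principal point sees the ray r / f radians off the axis. A picture is of the moment at which its call begins. There is no depth.
- robot.close_job(): hands the job in; it is judged then, once.
The state is a dict: "t": time; "q": joint angles; "dq": joint speeds; "joint_torque": joint torques, N m; "tool_pos": TCP position; "orientation": TCP orientation; "force": force on the tool from outside, world axes, zero at the start; "wrist_torque": the same for the moment, N m; "opening": finger opening in m; "gripper_force": force on a finger pad.
Only numpy, scipy, OpenCV 4.12 (cv2) and the standard library are available. Lean on these libraries where they do the work, as an engineer would, in place of code of your own. Each camera call takes 0.05 s, during which the arm holds its last target. There are 200 camera calls.

## Working session

There is one attempt and no reset: what is moved stays moved. The work goes in short steps, Python scripts to look and compute and a shell command to move; the robot and the scene stay as the last step left them, time stands still between calls to the robot, and variables do not carry over. Pictures are saved under pics/ and viewed, at most 10 in all, crops included, and the job is handed in when it is done.

```bash
mkdir -p pics; python3 - <<'E'
from plant import robot
import cv2,numpy as np
print(robot.read_state(), robot.tcp_to_grasp)
for n in("scene","top"):
    c=robot.read_camera(n); cv2.imwrite(f"pics/{n}0.png",c["img"]); np.savez(f"{n}0.npz",**c); print(n,c["K"].round(1).tolist(),c["pose"].round(3).tolist(), [k for k in c])
E
```

```text
{'t': 0.0, 'q': array([ 1.05360144e+00,  1.31165972e-01,  1.48927671e+00, -1.08985398e-05,
        1.52299914e+00, -8.53917348e-02]), 'dq': array([ 0.00044017,  0.0010429 , -0.00089767, -0.00192827, -0.00111165,
        0.00143504]), 'joint_torque': array([-8.55401158e-04, -5.59840930e+01, -4.91765428e+01,  7.68874283e-02,
        3.51727707e-02, -1.69158075e-04]), 'tool_pos': array([0.25080063, 0.54443835, 0.21758599]), 'orientation': array([-6.72901201e-01, -3.06812945e+00,  2.77842895e-03]), 'force': array([-0.04656347,  0.66542326, -0.69882098]), 'wrist_torque': array([-0.01320139, -0.00488725, -0.00939159]), 'gripper_force': 0.0, 'opening': 0.09309704254962786} 0.0188
scene [[373.8, 0.0, 245.1], [0.0, 373.8, 193.7], [0.0, 0.0, 1.0]] [[-0.882, -0.297, 0.367, 0.997], [0.472, -0.541, 0.696, 0.928], [-0.008, 0.787, 0.617, 0.842], [0.0, 0.0, 0.0, 1.0]] ['img', 'K', 'pose']
top [[351.6, 0.0, 258.8], [0.0, 351.6, 192.0], [0.0, 0.0, 1.0]] [[0.006, 0.994, -0.112, 0.443], [-1.0, 0.008, 0.015, 0.093], [0.016, 0.112, 0.994, 0.946], [0.0, 0.0, 0.0, 1.0]] ['img', 'K', 'pose']
```

View pics/scene0.png

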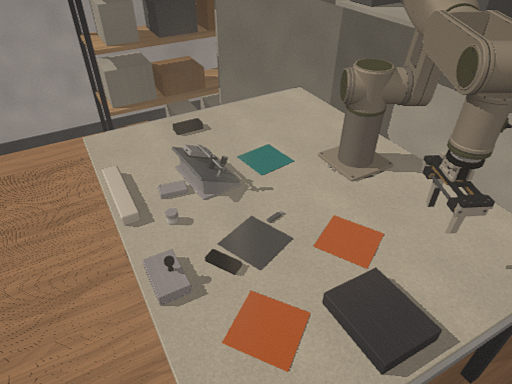

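View pics/top0.png

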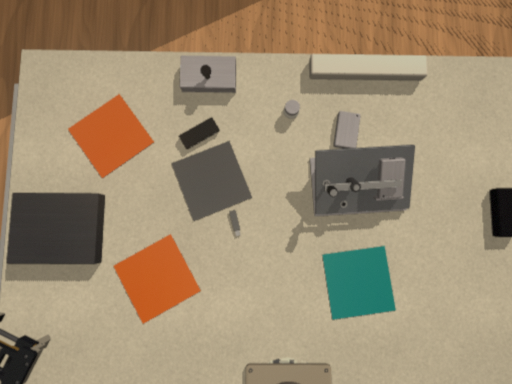

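The top view shows the stand (cols 313–413, rows 146–215), with the knob near (333,190), the pivot hub near (355,184), the drive near (392,178) and the next hole near (343,204). The grey mat is near (212,181). I'll zoom in on the stand in both views.

```bash
python3 - <<'E'
import cv2,numpy as np
a=cv2.imread("pics/top0.png")[135:225,305:425]; b=cv2.imread("pics/scene0.png")[135:205,160:255]
a=cv2.resize(a,None,fx=4,fy=4,interpolation=cv2.INTER_CUBIC); b=cv2.resize(b,None,fx=3.2,fy=3.2,interpolation=cv2.INTER_CUBIC)
o=np.zeros((600,480,3),np.uint8); o[:360,:480]=a; o[365:365+b.shape[0],:b.shape[1]]=b
cv2.imwrite("pics/crop0.png",o)
E
```

```text
(no output)
```

View pics/crop0.png

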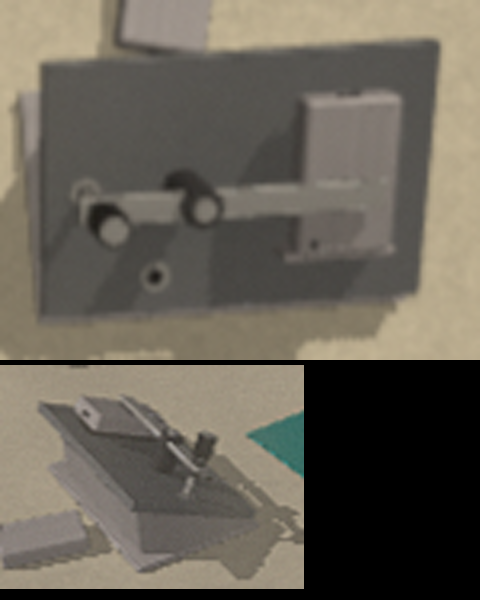

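The crop confirms the layout. In crop pixels, the knob top is at (117,231), the hub top at (207,209) and the next hole at (155,276). The deck corners are at (40,63), (438,40), (418,293) and (40,318). I'll now work out the stand pose from these known points, and the mat and drive by ray casting.

```bash
cat > h.py <<'E'
import cv2,numpy as np
from scipy.optimize import least_squares
from scipy.spatial.transform import Rotation as Ro
def ray(c,uv):
    d=np.linalg.inv(c["K"])@[uv[0],uv[1],1]; d=np.array([d[0],-d[1],-d[2]]); return c["pose"][:3,3],c["pose"][:3,:3]@d
def onz(c,uv,z):
    o,d=ray(c,uv); return o+d*(z-o[2])/d[2]
def proj(c,P):
    p=(np.atleast_2d(P)-c["pose"][:3,3])@c["pose"][:3,:3]; p=p*[1,-1,-1]; q=p@np.asarray(c["K"]).T; return q[:,:2]/q[:,2:]
def Rs(yaw): return (Ro.from_euler('z',yaw)*Ro.from_euler('y',-25,degrees=True)).as_matrix()
E
python3 - <<'E'
from h import *
t=dict(np.load("top0.npz"))
cr=lambda p:(np.array(p)+.5)/4-.5+[305,135]
pts=[((40,63),(85,89,0)),((438,40),(85,-161,0)),((418,293),(-85,-161,0)),((40,318),(-85,89,0)),((155,276),(-59.9,16,0)),((207,209),(0,0,50)),((117,231),(0,62,76))]
uv=np.array([cr(a) for a,_ in pts]); M=np.array([b for _,b in pts])/1000.
f=lambda p:(proj(t,p[:3]+M@Rs(p[3]).T)-uv).ravel()
s=least_squares(f,[.45,-.13,.1,0],loss='soft_l1'); p=s.x
print("pivot",p, "res",s.fun.reshape(-1,2).round(2).tolist()); np.save("stand.npy",p)
R=Rs(p[3]); W=lambda m:(p[:3]+R@(np.array(m)/1000.)).round(4)
print("knob",W((0,62,63)),"knobnext",W((-59.9,16,63)),"deck low/high z",W((-85,-36,0))[2],W((85,-36,0))[2])
# drive top face in deck frame
for u in [(303,95),(400,97),(393,250),(300,248)]:
    o,d=ray(t,cr(u)); n=R[:,2]; k=((p[:3]+n*.030-o)@n)/(d@n); print("drive",((o+k*d-p[:3])@R*1000).round(1))
g=cv2.cvtColor(t["img"],cv2.COLOR_BGR2GRAY); m=np.zeros_like(g); m[135:228,165:260]=(g[135:228,165:260]<100)
cs,_=cv2.findContours(m,0,2); 
for c in cs:
    if cv2.contourArea(c)>500:
        r=cv2.minAreaRect(c); b=cv2.boxPoints(r); w=np.array([onz(t,x,.003) for x in b]); print("mat",w.mean(0).round(4),np.linalg.norm(np.diff(w,axis=0),axis=1).round(3),r)
sc=dict(np.load("scene0.npz")); print("scene proj knob,hub,next",proj(sc,[W((0,62,76)),W((0,0,50)),W((-59.9,16,0))]).round(1).tolist())
E
```

```text
pivot [ 0.57283287 -0.15393307  0.05754224  0.07484435] res [[0.5, 0.38], [0.53, -0.26], [0.0, -0.08], [0.79, 0.1], [-0.27, -0.18], [-0.64, 0.22], [-0.88, -0.17]]
knob [ 0.5416 -0.0941  0.1146] knobnext [ 0.491  -0.144   0.0893] deck low/high z 0.0216 0.0935
drive [ 62.5 -64.5  30. ]
drive [  57.3 -124.6   30. ]
drive [ -42.  -127.8   30. ]
drive [-36.4 -68.1  30. ]
mat [0.5803 0.2081 0.003 ] [0.169 0.168 0.166] ((210.79310607910156, 180.48277282714844), (60.90807342529297, 62.39363479614258), 68.19859313964844)
scene proj knob,hub,next [[225.3, 157.7], [214.5, 156.4], [225.3, 171.5]]
```

```bash
python3 -m pendant '[[[1,0,0,-1,-7.2],[1,0,0,-1,-7.2],[1,0,0,-1,-7.2],[1,0,0,-1,-7.2],[1,-1.7,-4.7,0,0],[1,-1.7,-4.7,0,0],[1,-1.7,-4.7,0,0],[1,-1.7,-4.7,0,0]]]' && python3 -m pendant '[[[1,-1.7,-4.7,0,0],[1,-1.7,-4.7,0,0],[1,-1.7,-4.7,0,0],[1,-1.7,-4.7,0,0],[1,-1.7,-4.7,0,0],[1,-1.7,-4.7,0,0],[1,-1.7,-4.7,0,0],[1,0,0,0,0]]]'
python3 - <<'E'
from plant import robot
from h import *
for n in ("wrist","scene","top"):
    c=robot.read_camera(n); np.savez(n+"1.npz",**c); cv2.imwrite(f"pics/{n}1.png",c["img"])
    if n=="wrist": print(c["K"].round(1).tolist(),c["pose"].round(3).tolist())
E
```

```text
t: 0.9
tool_pos: [0.3323, 0.3604, 0.258]
orientation: [0.113, -3.139, 0.001]
force: [1.6, -0.7, 0.5]
opening: 0.093
gripper_force: 0.0
t: 1.7
tool_pos: [0.4753, 0.0371, 0.258]
orientation: [0.101, -3.139, 0.003]
force: [-0.7, 0.2, 0.1]
opening: 0.0931
gripper_force: 0.0
[[297.3, 0.0, 255.9], [0.0, 297.3, 193.6], [0.0, 0.0, 1.0]] [[-0.064, -0.966, -0.252, 0.407], [0.998, -0.062, -0.014, 0.033], [-0.002, -0.252, 0.968, 0.424], [0.0, 0.0, 0.0, 1.0]]
```

View pics/wrist1.png

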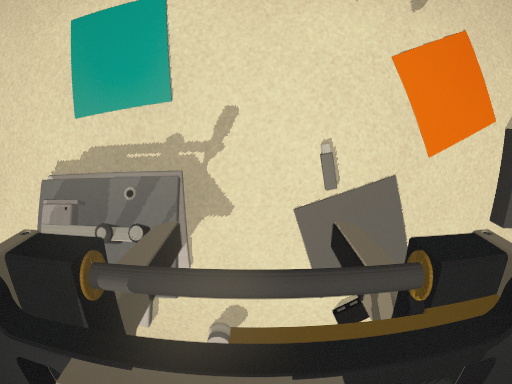

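The wrist view shows the stand in the lower left, with the next hole at (130,193) and the hub and knob at about (103–137,232). Part of the deck is hidden by a finger, so I'll move over the stand for a better view.

```bash
python3 -m pendant '[[[1,-1,-3.35,0,0],[1,-1,-3.35,0,0],[1,-1,-3.35,0,0],[1,-1,-3.35,0,0],[1,-1,-3.35,0,0],[1,-1,-3.35,0,0],[1,0,0,0,0],[1,0,0,0,0]]]'
python3 - <<'E'
from plant import robot
from h import *
c=robot.read_camera("wrist"); np.savez("wrist2.npz",**c); cv2.imwrite("pics/wrist2.png",c["img"])
print(c["pose"].round(3).tolist())
E
```

```text
t: 2.65
tool_pos: [0.5484, -0.1523, 0.2582]
orientation: [0.113, -3.139, -0.001]
force: [0.4, 0.1, 0.5]
opening: 0.0929
gripper_force: 0.0
[[-0.071, -0.965, -0.252, 0.48], [0.997, -0.069, -0.019, -0.157], [0.001, -0.252, 0.968, 0.424], [0.0, 0.0, 0.0, 1.0]]
```

View pics/wrist2.png

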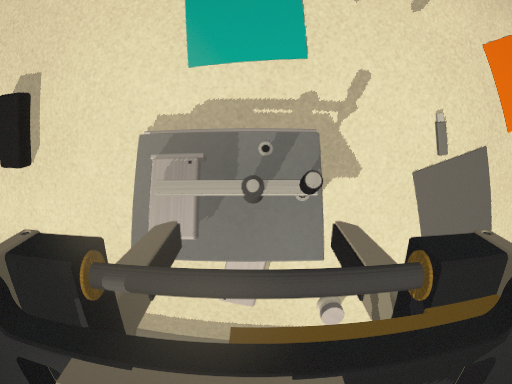

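The wrist view now shows the whole deck: next hole at (265,148), hub top at (253,186), knob top at (314,180), and the drive at about cols 150–200, rows 155–238. I'll enlarge it for finer pixel positions.

```bash
python3 - <<'E'
import cv2
a=cv2.imread("pics/wrist2.png")[120:270,125:335]; cv2.imwrite("pics/w2c.png",cv2.convertScaleAbs(cv2.resize(a,(735,525),interpolation=cv2.INTER_CUBIC),alpha=1.3))
E
```

```text
(no output)
```

View pics/w2c.png

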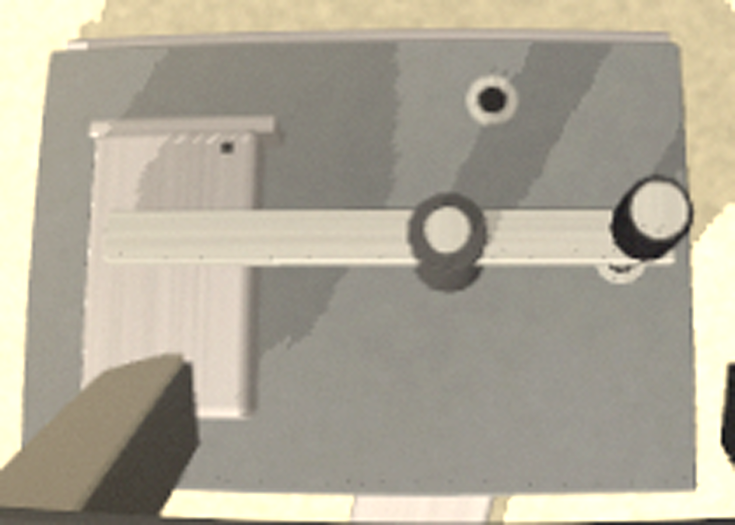

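```bash
cat >> h.py <<'E'
def fray(c,uv):
    K=c["K"]; x=(np.array(uv)-K[:2,2])/K[0,0]; r=np.hypot(*x); d=np.array([x[0]*np.sin(r)/r,-x[1]*np.sin(r)/r,-np.cos(r)]); return c["pose"][:3,3],c["pose"][:3,:3]@d
def fproj(c,P):
    p=(np.atleast_2d(P)-c["pose"][:3,3])@c["pose"][:3,:3]*[1,-1,-1]; h=np.hypot(p[:,0],p[:,1]); th=np.arctan2(h,p[:,2]); return c["K"][:2,2]+c["K"][0,0]*th[:,None]*p[:,:2]/h[:,None]
E
python3 - <<'E'
from h import *
t=dict(np.load("top0.npz")); w=dict(np.load("wrist2.npz"))
ct=lambda p:(np.array(p)+.5)/4-.5+[305,135]
cw=lambda p:(np.array(p)+.5)/3.5-.5+[125,120]
T=[((40,63),(85,89,0)),((438,40),(85,-161,0)),((418,293),(-85,-161,0)),((40,318),(-85,89,0)),((155,276),(-59.9,16,0)),((207,209),(0,0,50)),((117,231),(0,62,76))]
Wp=[((491,99),(-59.9,16,0)),((448,230),(0,0,50)),((660,210),(0,62,76)),((104,236),(0,-115,40)),((50,51),(-85,-161,0)),((681,43),(-85,89,0)),((694,490),(85,89,0))]
ut=np.array([ct(a) for a,_ in T]);Mt=np.array([b for _,b in T])/1e3
uw=np.array([cw(a) for a,_ in Wp]);Mw=np.array([b for _,b in Wp])/1e3
f=lambda p:np.r_[(proj(t,p[:3]+Mt@Rs(p[3]).T)-ut).ravel(),(fproj(w,p[:3]+Mw@Rs(p[3]).T)-uw).ravel()]
g=lambda p:f(p)[len(T)*2:]
for n,fn in(("both",f),("wrist",g)):
    s=least_squares(fn,[.57,-.15,.058,.05],loss='soft_l1'); p=s.x; print(n,p.round(4),s.fun.reshape(-1,2).round(1).tolist())
    if n=="both": np.save("stand.npy",p)
    R=Rs(p[3]); W=lambda m:(p[:3]+R@(np.array(m)/1000.)).round(4)
    print("knob",W((0,62,63)),"next",W((-59.9,16,63)))
    for u in [(95,132),(258,135),(250,416)]:
        o,d=fray(w,cw(u)); k=((p[:3]+R[:,2]*.030-o)@R[:,2])/(d@R[:,2]); print("drive",((o+k*d-p[:3])@R*1000).round(1))
E
```

```text
both [ 0.5739 -0.1537  0.0606  0.0713] [[0.7, -0.5], [1.1, -0.8], [0.3, -0.3], [0.8, -0.5], [-0.2, -0.7], [-0.4, -0.4], [-0.8, -0.9], [0.3, 0.2], [-0.1, -0.6], [-0.4, -0.1], [0.7, -0.2], [-0.1, -0.5], [-0.4, -0.5], [0.9, -0.0]]
knob [ 0.5429 -0.0937  0.1177] next [ 0.4921 -0.1435  0.0924]
drive [ -39.7 -126.    30. ]
drive [-37.2 -65.8  30. ]
drive [ 58.9 -65.3  30. ]
wrist [ 0.5742 -0.1538  0.0609  0.0703] [[0.3, 0.4], [-0.2, -0.3], [-0.5, 0.3], [0.5, -0.0], [-0.2, -0.4], [-0.4, -0.3], [0.8, 0.4]]
knob [ 0.5433 -0.0939  0.1179] next [ 0.4924 -0.1436  0.0926]
drive [ -39.8 -125.8   30. ]
drive [-37.5 -65.6  30. ]
drive [ 58.6 -65.1  30. ]
```

```bash
python3 -m pendant '[[[0.45,0.16,2.95,0,0],[0.45,0.16,2.95,0,0],[0.45,0,0,3,0],[0.45,0,0,3,0],[0.45,0,0,2.5,0],[0.45,0,0,0,0],[0.45,0,0,0,0]]]' 10
```

```text
t: 3.4
tool_pos: [0.5407, -0.0937, 0.1742]
orientation: [0.114, -3.139, -0.001]
force: [0.7, -0.1, 0.6]
opening: 0.0438
gripper_force: 0.0
```

```bash
python3 -m pendant '[[[0.45,0,0,2.5,0],[0.45,0,0,2.5,0],[0.45,0,0,2.1,0],[0.45,0,0,0,0],[0,0,0,0,0],[0,0,0,0,0],[0,0,0,0,0],[0,0,0,0,0]]]' 25
python3 - <<'E'
from plant import robot
from h import *
o=np.zeros((600,800,3),np.uint8)
c=robot.read_camera("scene"); o[:288,:480]=cv2.resize(c["img"][125:221,150:310],None,fx=3,fy=3)
c=robot.read_camera("wrist"); o[290:600,:600]=cv2.resize(c["img"][120:275,130:430],(600,310))
cv2.imwrite("pics/g1.png",o)
E
```

```text
t: 4.2
tool_pos: [0.5419, -0.0946, 0.1047]
orientation: [-0.112, 3.137, 0.001]
force: [-2.6, 4.6, 5.8]
opening: 0.0217
gripper_force: 25.0
```

View pics/g1.png

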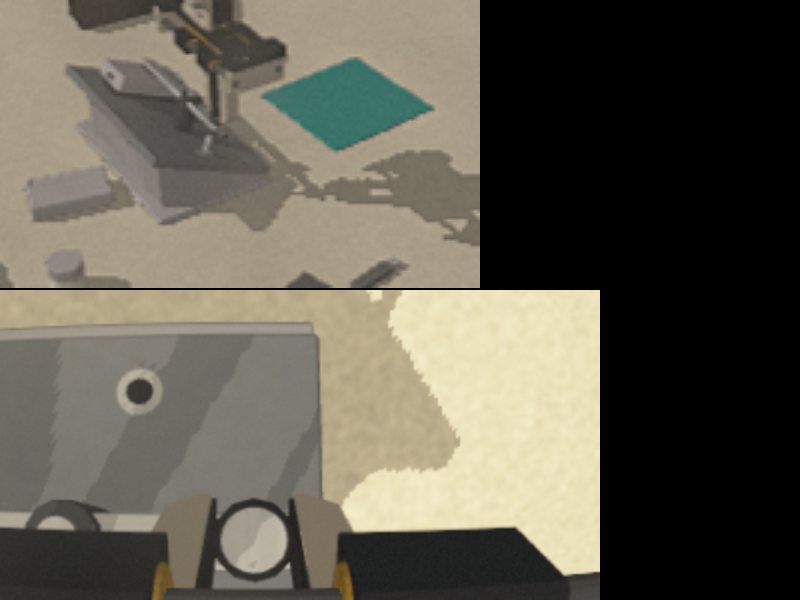

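The knob is held between the pads (opening 21.7 mm), well clear of the hub. Next I'll pull it 12 mm along the deck normal.

```bash
python3 -m pendant '[[[0,0.17,0,-0.36,0],[0,0.17,0,-0.36,0],[0,0.17,0,-0.36,0],[0,0,0,0,0],[0,0,0,0,0],[0,0,0,0,0]]]' 30
```

```text
t: 4.9
tool_pos: [0.5357, -0.0952, 0.113]
orientation: [0.111, -3.139, -0.001]
force: [4.1, 3.6, -7.1]
opening: 0.0214
gripper_force: 30.0
```

```bash
python3 - <<'E'
import numpy as np
th=np.radians(np.linspace(0,75,13)); x=-6.2*np.sin(th); y=6.2*np.cos(th); c,s=np.cos(np.radians(25)),np.sin(np.radians(25))
for a,b in zip(np.diff(x),np.diff(y)): print(round(-a*c,2),round(b,2),round(-a*s,2))
E
python3 -m pendant '[[[0,0.06,0,-0.14,0],[0,0,0,0,0],[0,0,0,0,0]]]'
```

```text
0.61 -0.04 0.29
0.6 -0.11 0.28
0.59 -0.18 0.28
0.57 -0.25 0.27
0.54 -0.32 0.25
0.51 -0.38 0.24
0.46 -0.44 0.22
0.42 -0.49 0.2
0.37 -0.54 0.17
0.31 -0.58 0.15
0.25 -0.62 0.12
0.19 -0.64 0.09
t: 5.2
tool_pos: [0.535, -0.0952, 0.1143]
orientation: [0.111, -3.139, -0.001]
force: [3.3, 4.9, -7.4]
opening: 0.0215
gripper_force: 30.0
```

```bash
python3 -m pendant '[[[0,0.61,-0.04,0.29,0],[0,0.6,-0.11,0.28,0],[0,0.59,-0.18,0.28,0],[0,0.57,-0.25,0.27,0],[0,0.54,-0.32,0.25,0],[0,0.51,-0.38,0.24,0],[0,0,0,0,0],[0,0,0,0,0]]]'
```

```text
t: 6.0
tool_pos: [0.5018, -0.1119, 0.0988]
orientation: [-0.11, 3.139, -0.002]
force: [3.7, -2.5, -7.9]
opening: 0.0212
gripper_force: 30.0
```

```bash
python3 -m pendant '[[[0,0.46,-0.44,0.22,0],[0,0.42,-0.49,0.2,0],[0,0.37,-0.54,0.17,0],[0,0.31,-0.58,0.15,0],[0,0.25,-0.62,0.12,0],[0,0.19,-0.64,0.09,0],[0,0,0,0,0],[0,0,0,0,0]]]'
python3 - <<'E'
from h import *
from plant import robot
p=np.load("stand.npy");R=Rs(p[3]); s=robot.read_state()
rot=Ro.from_rotvec(s["orientation"]).as_matrix()
g=s["tool_pos"]-rot[:,2]*robot.tcp_to_grasp
m=(g-p[:3])@R*1000; print("grasp in deck",m.round(1),"angle",np.degrees(np.arctan2(-m[0],m[1])), np.hypot(m[0],m[1]), "F deck",(s["force"]@R).round(1))
c=robot.read_camera("wrist"); np.savez("wrist3.npz",**c); cv2.imwrite("pics/wrist3.png",cv2.resize(c["img"][100:300,60:460],(800,400)))
E
```

```text
t: 6.8
tool_pos: [0.4856, -0.1462, 0.0902]
orientation: [-0.11, 3.137, -0.002]
force: [7.6, -1.3, -5.6]
opening: 0.0213
gripper_force: 30.0
grasp in deck [-58.9  13.8  80.9] angle 76.81215420712273 60.53723316593522 F deck [ 4.5 -1.8 -8.3]
```

View pics/wrist3.png

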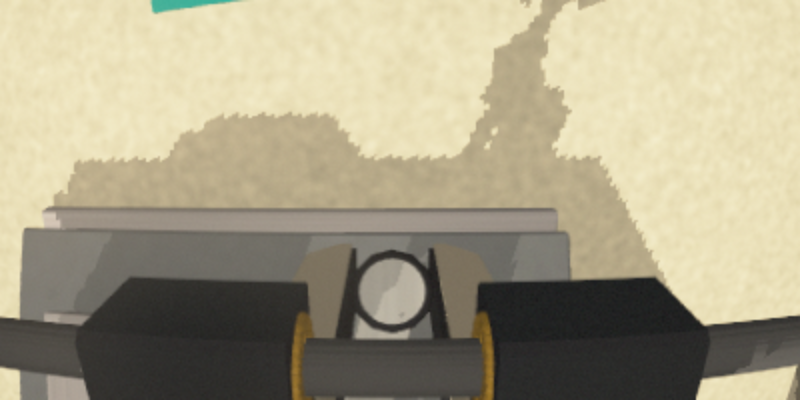

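```bash
cat > st.py <<'E'
from h import *
from plant import robot
p=np.load("stand.npy");R=Rs(p[3]); s=robot.read_state()
rot=Ro.from_rotvec(s["orientation"]).as_matrix()
g=s["tool_pos"]-rot[:,2]*robot.tcp_to_grasp
m=(g-p[:3])@R*1000; print("grasp in deck",m.round(1),"angle",np.degrees(np.arctan2(-m[0],m[1])).round(2), "F deck",(s["force"]@R).round(1))
E
python3 -m pendant '[[[0,-0.1,0.1,0,0],[0,0,0,0,0],[0,-0.08,0,0.18,0],[0,-0.08,0,0.18,0],[0,-0.08,0,0.18,0],[0,0,0,0,0],[0,0,0,0,0]]]'; python3 st.py
```

```text
t: 7.55
tool_pos: [0.4886, -0.1446, 0.0847]
orientation: [-0.111, 3.137, -0.002]
force: [6.3, -0.3, -4.1]
opening: 0.0219
gripper_force: 30.0
grasp in deck [-58.4  15.2  74.6] angle 75.4 F deck [ 3.9 -0.8 -6.3]
```

```bash
python3 -m pendant '[[[0,-0.08,0,0.18,0],[0,-0.08,0,0.18,0],[0,-0.04,0,0.09,0],[0,0,0,0,0],[0,0,0,0,0]]]'; python3 st.py
```

```text
t: 8.05
tool_pos: [0.4906, -0.1444, 0.0802]
orientation: [-0.111, 3.138, -0.002]
force: [4.6, -0.8, -2.9]
opening: 0.0213
gripper_force: 30.0
grasp in deck [-58.5  15.2  69.7] angle 75.41 F deck [ 2.9 -1.2 -4.5]
```

The spring force fell steadily to 4.5 N with no sign of the pin catching on the deck, so it's in the hole. Now I'll release, rise clear and check.

```bash
python3 -m pendant '[[[0.5,0,0,0,0],[0.5,0,0,0,0],[0.5,0,0,0,0],[0.5,0.3,0,-4,0],[0.5,0,0,-4.5,0],[0.5,0,-1.5,-4.5,0],[0.8,-3,-3,-4,0],[0.8,-3,-3,0,0]]]'
python3 -m pendant '[[[0.85,0,0,0,0],[0.85,0,0,0,0]]]'
python3 - <<'E'
from plant import robot
from h import *
c=robot.read_camera("wrist"); np.savez("wrist4.npz",**c)
o=np.zeros((600,800,3),np.uint8); o[:400]=cv2.resize(c["img"][100:270,100:440],(800,400))
p=np.load("stand.npy");R=Rs(p[3]); W=lambda m:p[:3]+R@(np.array(m)/1000.)
P=lambda m:fproj(c,W(m))[0].round(1)
print("knob top pred home",P((-59.9,16,76)),"at 8mm out",P((-59.9,16,84)),"barend",P((111,-29.8,40)))
c=robot.read_camera("scene"); o[400:,:]=0; o[402:598,:400]=cv2.resize(c["img"][135:205,150:293],(400,196))
cv2.imwrite("pics/w4.png",o)
E
```

```text
t: 8.85
tool_pos: [0.5504, -0.2123, 0.2517]
orientation: [-0.112, 3.13, -0.008]
force: [1.0, 0.6, 1.4]
opening: 0.0581
gripper_force: 0.0
t: 9.05
tool_pos: [0.547, -0.2108, 0.2423]
orientation: [0.11, -3.137, -0.002]
force: [-0.9, 1.2, -1.2]
opening: 0.0737
gripper_force: 0.0
knob top pred home [324.  131.9] at 8mm out [325.7 128.9] barend [279.5 297.9]
```

View pics/w4.png

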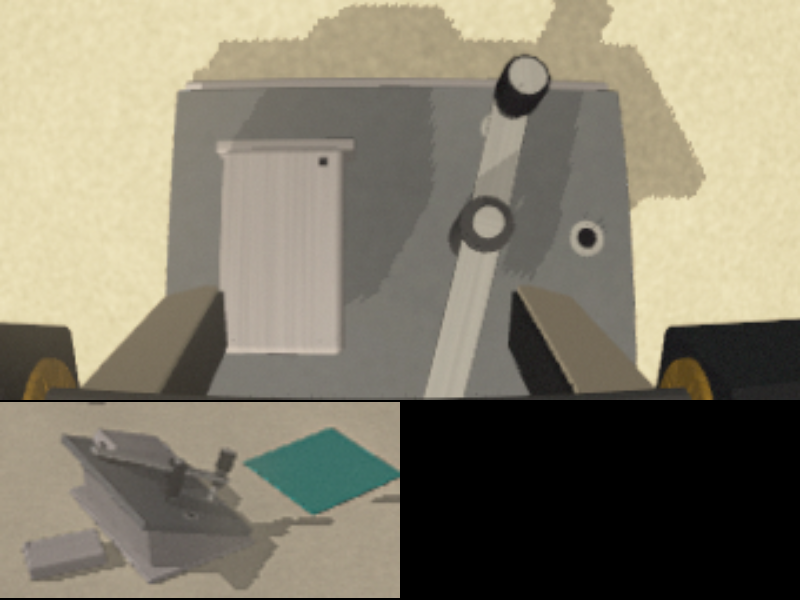

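The knob top is at picture pixel (324,132), exactly where it should be with the pin home (8 mm out it would be at row 129). The bar is swung clear and the drive is free. Next I'll work out the drive grasp.

```bash
python3 - <<'E'
from h import *
from plant import robot
w=dict(np.load("wrist4.npz")); p=np.load("stand.npy");R=Rs(p[3])
for u in [(222,150),(342,152),(341,351),(226,352)]:
    v=(np.array(u)+.5)/2.353-.5+100
    o,d=fray(w,v); k=((p[:3]+R[:,2]*.030-o)@R[:,2])/(d@R[:,2]); print("drive",((o+k*d-p[:3])@R*1000).round(1))
C=p[:3]+R@[.0105,-.096,.019]; s=robot.read_state(); A=Ro.from_rotvec(s["orientation"]).as_matrix()
tgt=C+[0,0,.010-robot.tcp_to_grasp]; print("C",C,"tgt",tgt,"tool delta cm",((tgt-s["tool_pos"])@A*100).round(2), "yaw",np.arctan2(-A[0,1],A[1,1]),p[3])
E
```

```text
drive [ -39.3 -126.4   30. ]
drive [-37.7 -67.   30. ]
drive [ 58.  -67.1  30. ]
drive [  59.1 -121.5   30. ]
C [ 0.58223448 -0.24934476  0.08223536] tgt [ 0.58223448 -0.24934476  0.07343536] tool delta cm [-3.3  -4.19 16.96] yaw 0.07096554410099729 0.07129206253770928
```

```bash
python3 -m pendant '[[[0.85,-1.65,-2.1,0,0],[0.85,-1.65,-2.1,0,0],[0.85,0,0,4,0],[0.85,0,0,4,0],[0.85,0,0,3,0],[0.85,0,0,0,0],[0.85,0,0,0,0]]]'; python3 st.py
```

```text
t: 9.85
tool_pos: [0.5828, -0.2495, 0.1345]
orientation: [0.112, -3.139, -0.0]
force: [0.6, -0.5, 0.4]
opening: 0.0789
gripper_force: 0.0
grasp in deck [ 41.  -96.2  83.2] angle -156.92 F deck [ 0.7 -0.6  0.1]
```

```bash
python3 -m pendant '[[[0.85,0,0,2,0],[0.85,0,0,2,0],[0.85,0,0,2.1,0],[0.85,0,0,0,0],[0.5,0,0,0,0],[0.5,0,0,0,0],[0.5,0,0,0,0],[0.5,0,0,0,0]]]' 10; python3 st.py
```

```text
t: 10.65
tool_pos: [0.5845, -0.2506, 0.0751]
orientation: [-0.111, 3.137, -0.002]
force: [-1.0, 1.3, 6.4]
opening: 0.0601
gripper_force: 10.0
grasp in deck [ 17.4 -97.4  28.6] angle -169.89 F deck [1.9 1.4 6.2]
```

```bash
python3 -m pendant '[[[0.5,0,0,-0.5,0],[0.5,0,0,-1,0],[0.5,0,0,-2,0],[0.5,0,0,-3,0],[0.5,0,0,-4,0],[0.5,0,0,-4,0],[0.5,0,0,-3,0],[0.5,0,0,0,0]]]'; python3 st.py
python3 - <<'E'
from plant import robot
from h import *
c=robot.read_camera("wrist"); np.savez("wrist5.npz",**c)
o=np.zeros((600,800,3),np.uint8); o[:300,:600]=cv2.resize(c["img"][90:290,60:460],(600,300))
c=robot.read_camera("scene"); np.savez("scene5.npz",**c); o[302:598,:604]=cv2.resize(c["img"][95:205,120:344],(604,296))
cv2.imwrite("pics/w5.png",o)
E
```

```text
t: 11.45
tool_pos: [0.5855, -0.2514, 0.2549]
orientation: [-0.111, 3.131, -0.008]
force: [0.5, -0.3, -2.2]
opening: 0.0598
gripper_force: 10.0
grasp in deck [ 94.1 -98.2 191.2] angle -136.22 F deck [-0.5 -0.3 -2.2]
```

View pics/w5.png

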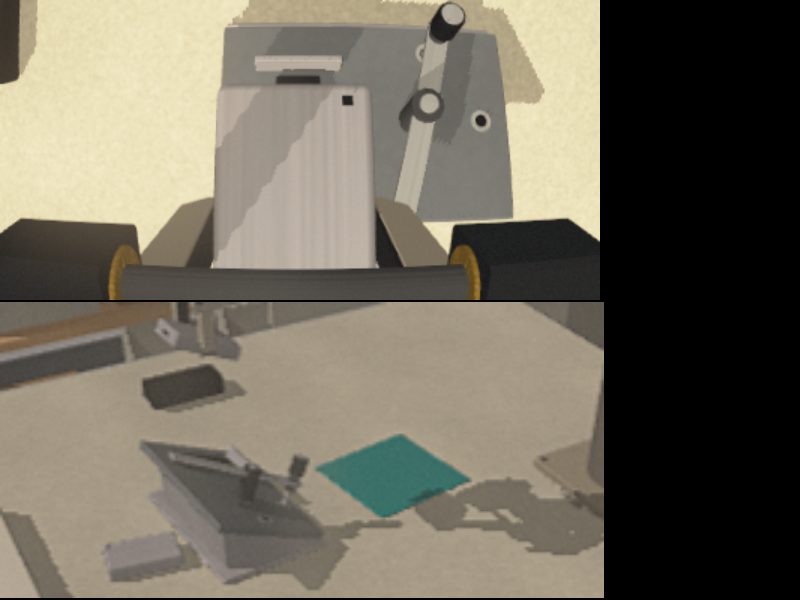

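The drive is held between the fingers and clear of the stand (about 2.2 N weight), still tilted. I'll carry it over to the mat.

```bash
python3 -m pendant '[[[0.5,0,1,0,0],[0.5,-0.13,2.5,0,0],[0.5,-0.13,3.5,0,0],[0.5,-0.13,3.5,0,0],[0.5,-0.13,3.5,0,0],[0.5,-0.13,3.5,0,0],[0.5,-0.13,3.5,0,0],[0.5,-0.13,3.5,0,0]]]' && python3 -m pendant '[[[0.5,-0.13,3.5,0,0],[0.5,-0.13,3.5,0,0],[0.5,-0.13,3.5,0,0],[0.5,-0.13,3.5,0,0],[0.5,-0.13,3.5,0,0],[0.5,-0.13,2.4,0,0],[0.5,-0.13,1.5,0,0],[0.5,0,0,0,0]]]'
python3 -m pendant '[[[0.5,0,0,1,0],[0.5,0,0,3,0],[0.5,0,0,4,0],[0.5,0,0,4,0],[0.5,0,0,3,0],[0.5,0,0,2,0],[0.5,0,0,0,0],[0.5,0,0,0,0]]]'
python3 - <<'E'
from plant import robot
from h import *
s=robot.read_state();A=Ro.from_rotvec(s["orientation"]).as_matrix()
print((np.array([.5715,.2075,.035])-s["tool_pos"])@A*100)
w=robot.read_camera("wrist");np.savez("wrist6.npz",**w); cv2.imwrite("pics/w6.png",cv2.resize(w["img"][50:320,40:470],(796,500)))
E
```

```text
t: 12.35
tool_pos: [0.5732, -0.003, 0.2449]
orientation: [0.111, -3.135, -0.001]
force: [0.5, -0.5, -2.2]
opening: 0.0601
gripper_force: 10.0
t: 13.15
tool_pos: [0.5675, 0.2108, 0.2456]
orientation: [0.115, -3.136, 0.001]
force: [-0.2, 0.8, -2.8]
opening: 0.0601
gripper_force: 10.0
t: 13.95
tool_pos: [0.5686, 0.2078, 0.0773]
orientation: [0.109, -3.138, 0.001]
force: [0.8, 0.3, -1.4]
opening: 0.0598
gripper_force: 10.0
[-0.28930958 -0.0456097   4.22600033]
```

View pics/w6.png

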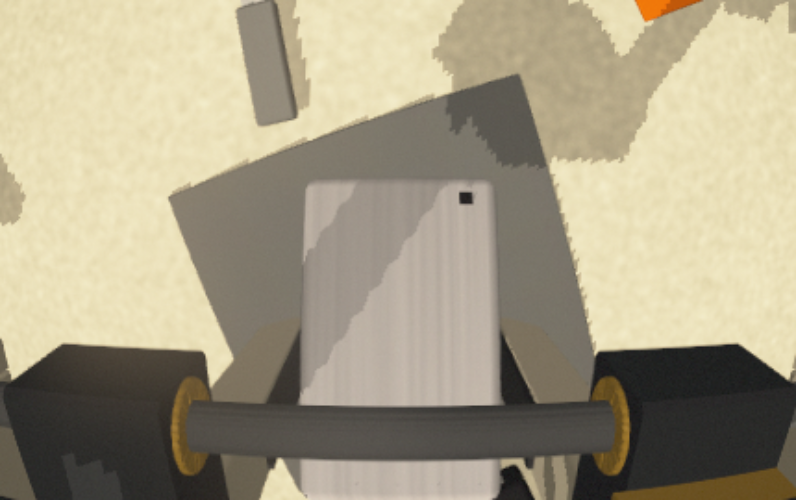

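The drive is over the mat, with its low end towards the robot (picture edge (305,182)–(493,182)). The near mat corners are at (519,74) and (170,197). I'll check its tilt and the mat position.

```bash
python3 - <<'E'
from h import *
w=dict(np.load("wrist6.npz")); f=lambda u:(np.array(u)+.5)/1.851-.5+[40,50]
for u in[(519,74),(170,197)]:
    o,d=fray(w,f(u)); print("matcorner",(o+d*(.003-o[2])/d[2]).round(4))
a,b=[fray(w,f(u))for u in((303,182),(495,182))]
k=.060/np.linalg.norm(a[1]-b[1]); print("low top edge mid",(a[0]+k*(a[1]+b[1])/2).round(4))
t=dict(np.load("top0.npz")); r=((210.793,180.483),(60.908,62.394),68.199)
print("mat corners top",[onz(t,x,.003)[:2].round(4).tolist() for x in cv2.boxPoints(r)])
E
```

```text
matcorner [0.4725 0.2534 0.003 ]
matcorner [0.5367 0.0983 0.003 ]
low top edge mid [0.5172 0.2041 0.0733]
mat corners top [[0.6243, 0.3182], [0.6902, 0.1623], [0.535, 0.099], [0.4718, 0.2529]]
```

The tilt is 25°, as expected. I'll lower it until just above touch.

```bash
python3 -m pendant '[[[0.5,-0.2,0,1.5,0],[0.5,-0.2,0,1.5,0],[0.5,0,0,1,0],[0.5,0,0,0.3,0],[0.5,0,0,0.2,0],[0.5,0,0,0,0],[0.5,0,0,0,0]]]' 6
```

```text
t: 14.7
tool_pos: [0.5733, 0.2094, 0.0332]
orientation: [-0.111, 3.139, 0.0]
force: [0.2, -0.1, -2.7]
opening: 0.06
gripper_force: 6.0
```

```bash
python3 -c "
import numpy as np
th=np.radians([25,22,19,16,13,10,7,4,2,0]);x=5*np.cos(th)-1.1*np.sin(th);z=5*np.sin(th)+1.1*np.cos(th)
print(np.c_[-np.diff(x),-np.diff(z)].round(2).tolist())"
```

```text
[[-0.16, 0.22], [-0.15, 0.23], [-0.13, 0.23], [-0.12, 0.24], [-0.11, 0.25], [-0.1, 0.25], [-0.08, 0.26], [-0.05, 0.17], [-0.04, 0.17]]
```

Creep down to contact.

```bash
python3 -m pendant '[[[0.5,0,0,0.25,0],[0.5,0,0,0.2,0],[0.5,0,0,0.15,0],[0.5,0,0,0,0],[0.5,0,0,0,0]]]'; python3 -m pendant '[[[0.5,-0.1,0,0.15,0],[0.5,-0.1,0,0.15,0],[0.5,0,0,0,0],[0.5,0,0,0,0]]]'
```

```text
t: 15.2
tool_pos: [0.5729, 0.2092, 0.0266]
orientation: [0.111, -3.14, 0.0]
force: [-0.1, -0.2, -2.5]
opening: 0.0606
gripper_force: 6.0
t: 15.6
tool_pos: [0.5751, 0.2094, 0.0237]
orientation: [-0.111, 3.139, 0.0]
force: [0.1, 0.3, -2.0]
opening: 0.06
gripper_force: 6.0
```

```bash
python3 -m pendant '[[[0.5,-0.15,0,0.2,0],[0.5,-0.12,0,0.2,0],[0.5,0,0,0,0],[0.5,0,0,0,0]]]'; python3 -m pendant '[[[0.5,-0.12,0,0.2,0],[0.5,-0.1,0,0.2,0],[0.5,0,0,0,0],[0.5,0,0,0,0]]]'
```

```text
t: 16.0
tool_pos: [0.5774, 0.2096, 0.0194]
orientation: [0.111, -3.139, 0.0]
force: [0.7, 0.2, -2.5]
opening: 0.0602
gripper_force: 6.0
t: 16.4
tool_pos: [0.5796, 0.2097, 0.0154]
orientation: [0.111, -3.139, 0.0]
force: [0.5, 1.4, -2.9]
opening: 0.0598
gripper_force: 6.0
```

I've miscounted: 11 pictures viewed against a limit of 10. I won't view any more, and will measure numerically from here. First, the drive's tilt from its near edge.

```bash
cat > edge.py <<'E'
from plant import robot
from h import *
w=robot.read_camera("wrist"); g=cv2.cvtColor(w["img"],cv2.COLOR_BGR2GRAY).astype(float)
col=cv2.GaussianBlur(g[:,235:275].mean(1).reshape(-1,1),(1,3),0).ravel()
print("profile",col[100:200:3].round().astype(int).tolist())
d=np.diff(col); r=110+int(np.argmax(d[110:200])); print("edge row",r)
for rr in (r+3,r+6,r+15):
    row=g[rr,150:360]; e=np.diff(cv2.GaussianBlur(row.reshape(1,-1),(3,1),0).ravel())
    L=150+np.argmax(e[:100]);Rr=150+100+np.argmin(e[100:]); print(rr,"L,R",L,Rr)
    if rr==r+3:
        a,b=[fray(w,u)for u in((L+.5,r+.5),(Rr+.5,r+.5))]; k=.060/np.linalg.norm(a[1]-b[1]); print("low top edge mid (flat: z .025)",(a[0]+k*(a[1]+b[1])/2).round(4))
        m=(a[1]+b[1])/2; print("same edge if z=.025:",(a[0]+m*(.025-a[0][2])/m[2]).round(4))
E
python3 edge.py
```

```text
profile [91, 91, 89, 89, 89, 89, 89, 89, 89, 89, 89, 89, 89, 89, 105, 142, 155, 157, 157, 157, 157, 157, 158, 161, 162, 165, 168, 169, 172, 174, 175, 178, 181, 182]
edge row 142
145 L,R 203 308
low top edge mid (flat: z .025) [0.5248 0.2061 0.013 ]
same edge if z=.025: [0.5238 0.206  0.025 ]
148 L,R 201 309
157 L,R 200 290
```

```bash
cat > far.py <<'E'
from plant import robot
from h import *
c=robot.read_camera("scene"); s=robot.read_state(); A=Ro.from_rotvec(s["orientation"]).as_matrix(); ux=-A[:,0]*[1,1,0]; uy=A[:,1]*[1,1,0]
low=np.array([*(s["tool_pos"]-.052*ux)[:2],.003])  # bottom low edge mid approx
for th in (0,6,12,18,25):
    t=np.radians(th); e=ux*np.cos(t)+np.array([0,0,np.sin(t)]); n=-ux*np.sin(t)+np.array([0,0,np.cos(t)])
    print(th,"far top L,R / far bottom L,R",proj(c,[low+.1*e+.022*n+k*.03*uy for k in(1,-1)]+[low+.1*e+k*.03*uy for k in(1,-1)]).round(1).tolist())
g=cv2.cvtColor(c["img"],cv2.COLOR_BGR2GRAY)[222:268:1,222:292:2]
print("cols 222..290 step2"); [print(222+i,*r) for i,r in enumerate(g) if i%2==0]
E
python3 far.py
```

```text
0 far top L,R / far bottom L,R [[248.9, 247.8], [238.4, 235.8], [248.9, 252.8], [238.5, 240.9]]
6 far top L,R / far bottom L,R [[249.7, 245.0], [239.1, 233.1], [249.0, 250.4], [238.6, 238.4]]
12 far top L,R / far bottom L,R [[250.8, 242.1], [240.2, 230.3], [249.5, 247.8], [239.0, 235.8]]
18 far top L,R / far bottom L,R [[252.2, 239.2], [241.5, 227.4], [250.2, 245.0], [239.7, 233.2]]
25 far top L,R / far bottom L,R [[254.2, 235.7], [243.4, 224.1], [251.5, 241.8], [240.9, 229.9]]
cols 222..290 step2
222 164 155 159 160 154 153 156 156 154 156 147 85 117 126 50 72 56 50 53 52 52 53 54 52 54 47 52 53 62 84 49 44 169 161 162
224 160 159 157 157 160 156 155 155 158 119 87 89 116 128 55 56 60 56 50 55 51 52 51 52 48 51 51 58 44 45 54 81 169 152 120
226 162 164 160 159 155 157 158 163 119 90 91 91 114 127 53 54 53 62 54 53 55 58 63 56 66 53 47 43 52 109 117 115 119 111 114
228 166 160 160 160 159 159 160 103 91 91 91 85 113 130 94 114 62 58 52 77 47 57 56 53 46 40 49 107 113 99 90 115 116 110 113
230 161 163 162 164 160 154 93 92 93 85 106 127 127 126 124 124 126 50 80 85 104 42 42 34 68 112
[... 1547 characters left out ...]
91 89 90 90 86 86 86 85 84 78 82 83 81 82 79 82 74 161 161 161 158 154 162 156 157
258 54 60 60 61 58 60 97 157 169 113 87 91 89 86 89 85 84 84 83 83 83 82 81 81 83 69 161 162 157 155 158 157 155 160 159
260 52 54 55 60 64 68 62 66 90 153 163 98 82 88 88 86 84 81 84 82 86 83 81 81 73 136 160 160 157 160 160 162 160 163 163
262 53 55 59 62 66 64 64 70 62 58 155 160 138 84 85 85 85 85 85 82 83 80 84 92 168 165 160 155 160 159 159 159 160 155 156
264 54 54 54 59 64 61 65 69 71 66 95 126 173 174 123 79 85 84 85 81 83 82 70 165 162 156 154 159 158 160 161 159 158 159 158
266 51 55 59 58 60 61 66 66 67 62 122 120 115 109 171 153 80 79 85 84 81 89 160 162 157 164 160 163 154 164 160 158 159 158 159
```

The far end sits at about 10–12°, so the drive is turning flat in the grip as planned. Continuing down.

```bash
python3 -m pendant '[[[0.5,-0.08,0,0.2,0],[0.5,-0.06,0,0.2,0],[0.5,-0.04,0,0.2,0],[0.5,0,0,0,0],[0.5,0,0,0,0]]]'; python3 -m pendant '[[[0.5,-0.02,0,0.15,0],[0.5,0,0,0.1,0],[0.5,0,0,0,0],[0.5,0,0,0,0]]]'; python3 far.py|head -6; python3 edge.py|tail -5
```

```text
t: 17.0
tool_pos: [0.5814, 0.2098, 0.0094]
orientation: [0.111, -3.139, 0.0]
force: [-0.1, -0.6, -2.8]
opening: 0.0597
gripper_force: 6.0
t: 17.4
tool_pos: [0.5817, 0.2099, 0.007]
orientation: [0.111, -3.139, 0.0]
force: [-0.3, -0.3, -1.8]
opening: 0.0603
gripper_force: 6.0
0 far top L,R / far bottom L,R [[248.3, 248.0], [237.8, 236.1], [248.3, 253.1], [238.0, 241.1]]
6 far top L,R / far bottom L,R [[249.1, 245.2], [238.6, 233.3], [248.5, 250.6], [238.1, 238.7]]
12 far top L,R / far bottom L,R [[250.2, 242.4], [239.6, 230.5], [248.9, 248.0], [238.5, 236.1]]
18 far top L,R / far bottom L,R [[251.6, 239.4], [240.9, 227.6], [249.7, 245.3], [239.1, 233.4]]
25 far top L,R / far bottom L,R [[253.6, 236.0], [242.8, 224.3], [250.9, 242.0], [240.3, 230.2]]
cols 222..290 step2
146 L,R 201 311
low top edge mid (flat: z .025) [0.5267 0.2065 0.0126]
same edge if z=.025: [0.5256 0.2064 0.025 ]
149 L,R 199 312
158 L,R 199 291
```

```bash
python3 -m pendant '[[[0.5,-0.15,0,0.05,0],[0.5,-0.1,-0.05,0.05,0],[0.5,-0.05,-0.05,0.05,0],[0.5,0,0,0,0],[0.5,0,0,0,0]]]'; python3 far.py|sed -n '1,4p;6,24p' | cut -c1-110; python3 edge.py|tail -4
```

```text
t: 18.0
tool_pos: [0.5849, 0.2091, 0.0056]
orientation: [-0.111, 3.14, -0.0]
force: [-0.3, -0.3, -2.5]
opening: 0.0597
gripper_force: 6.0
0 far top L,R / far bottom L,R [[247.2, 248.2], [236.8, 236.3], [247.3, 253.3], [237.0, 241.3]]
6 far top L,R / far bottom L,R [[248.0, 245.4], [237.5, 233.5], [247.4, 250.8], [237.0, 238.9]]
12 far top L,R / far bottom L,R [[249.1, 242.6], [238.5, 230.7], [247.8, 248.2], [237.4, 236.3]]
18 far top L,R / far bottom L,R [[250.5, 239.6], [239.9, 227.8], [248.6, 245.5], [238.1, 233.6]]
cols 222..290 step2
222 161 159 155 160 156 153 156 156 156 156 146 112 129 98 65 84 84 61 57 45 44 49 56 50 58 52 50 51 59 47 86 
224 160 157 158 155 161 151 156 154 157 117 88 124 135 54 101 67 62 54 54 55 56 49 47 53 53 50 58 47 50 51 39 
226 164 159 159 157 158 158 158 161 118 91 92 106 137 56 60 60 59 54 55 50 52 49 52 50 51 52 52 54 64 48 41 11
228 164 164 163 158 158 158 158 99 89 94 89 106 139 53 57 57 62 54 52 53 53 48 52 49 49 54 47 45 54 84 108 117
230 164 159 159 161 162 155 90 94 94 89 95 96 141 44 55 55 59 56 60 53 54 63 49 60 47 43 52 108 103 79 112 113
2
[... 872 characters left out ...]
86 86 81 84 76
248 169 116 89 89 91 89 92 93 93 94 93 87 141 118 104 103 99 69 79 114 65 64 63 61 65 62 62 63 64 58 73 119 12
250 160 168 148 97 82 90 92 90 92 91 91 87 89 125 106 76 63 69 64 59 63 61 61 65 60 68 64 68 61 76 117 111 110
252 164 175 166 165 140 88 92 90 93 93 94 89 85 86 85 65 65 66 68 84 85 85 80 84 80 83 80 80 69 107 108 105 10
254 45 68 118 175 166 159 127 87 89 89 91 88 91 88 89 87 87 83 82 83 83 83 82 80 82 81 81 74 164 165 165 159 1
256 59 54 53 65 119 176 166 151 103 89 92 91 90 86 88 83 86 86 83 81 78 81 83 80 79 83 75 160 163 159 158 156 
low top edge mid (flat: z .025) [0.5303 0.2055 0.0126]
same edge if z=.025: [0.5292 0.2054 0.025 ]
150 L,R 199 313
159 L,R 199 292
```

```bash
python3 -m pendant '[[[0.5,0,0,0.08,0],[0.5,0,0,0,0],[0.5,0,0,0,0]]]';python3 -m pendant '[[[0.5,0,0,0.08,0],[0.5,0,0,0,0],[0.5,0,0,0,0]]]'
```

```text
t: 18.4
tool_pos: [0.5849, 0.2091, 0.0049]
orientation: [-0.111, 3.139, -0.0]
force: [0.7, 0.7, -2.1]
opening: 0.0598
gripper_force: 6.0
t: 18.7
tool_pos: [0.585, 0.2091, 0.0044]
orientation: [-0.111, 3.139, -0.0]
force: [-0.7, -0.7, 2.6]
opening: 0.0601
gripper_force: 6.0
```

Force flipped to +2.6 N, so the drive is resting on the mat. Release and rise.

```bash
python3 -m pendant '[[[0.7,0,0,0,0],[0.8,0,0,0,0],[0.9,0,0,0,0],[0.9,0,0,0,0]]]'; python3 -m pendant '[[[0.9,0,0,-1,0],[0.9,0,0,-3,0],[0.9,0,0,-4,0],[0.9,0,0,-4,0],[0.9,0,0,-4,0],[0.9,0,0,0,0],[0.9,0,0,0,0]]]'; python3 -m pendant '[[[0.9,4,-4,-3,0],[0.9,4,-4,-3,0],[0.9,4,-4,0,0],[0.9,0,-4,0,0],[0.9,0,-4,0,0],[0.9,0,0,0,0],[0.9,0,0,0,0]]]'
python3 - <<'E'
from plant import robot
from h import *
t=robot.read_camera("top"); t0=np.load("top0.npz")["img"]
g=cv2.cvtColor(t["img"],cv2.COLOR_BGR2GRAY); m=np.zeros_like(g); m[150:212,182:242]=(g[150:212,182:242]>100)*255
cs,_=cv2.findContours(m,0,2); 
for c in sorted(cs,key=cv2.contourArea)[-2:]:
    r=cv2.minAreaRect(c); b=np.array([onz(t,x,.025) for x in cv2.boxPoints(r)]); print("drive",r,b.mean(0).round(4),np.linalg.norm(np.diff(b,axis=0),axis=1).round(3))
d=cv2.absdiff(t["img"],t0).max(2); d=(d>30).astype(np.uint8); d=cv2.morphologyEx(d,cv2.MORPH_OPEN,np.ones((2,2)))
n,_,st,_=cv2.connectedComponentsWithStats(d); print("changed boxes",[s[:5].tolist() for s in st[1:] if s[4]>12])
E
```

```text
t: 19.1
tool_pos: [0.5848, 0.2091, 0.004]
orientation: [0.111, -3.14, -0.0]
force: [0.3, 0.8, -0.0]
opening: 0.0826
gripper_force: 0.0
t: 19.8
tool_pos: [0.5859, 0.2095, 0.1664]
orientation: [-0.111, 3.136, 0.001]
force: [-0.5, 0.5, -0.2]
opening: 0.0837
gripper_force: 0.0
t: 20.5
tool_pos: [0.499, 0.0243, 0.2094]
orientation: [0.107, -3.137, -0.001]
force: [0.0, 0.1, 0.4]
opening: 0.0838
gripper_force: 0.0
drive ((194.0, 154.5), (9.0, 24.0), 90.0) [0.6458 0.2516 0.025 ] [0.064 0.024 0.064]
drive ((209.88258361816406, 179.7693328857422), (37.579566955566406, 23.23100471496582), 86.98721313476562) [0.5785 0.208  0.025 ] [0.062 0.1   0.061]
changed boxes [[240, 126, 37, 239, 3587], [269, 132, 133, 252, 12524], [312, 133, 89, 75, 3722], [401, 159, 5, 18, 64], [199, 162, 25, 38, 836], [382, 162, 8, 7, 45], [286, 225, 31, 29, 328], [312, 233, 17, 29, 200], [149, 295, 93, 89, 4081], [0, 313, 7, 11, 56], [0, 329, 52, 55, 1864], [263, 351, 3, 6, 15], [256, 366, 4, 18, 48], [249, 369, 5, 5, 20]]
```

```bash
python3 -c "
from plant import robot
print(robot.close_job())"
```

```text
the job is handed in; nothing more can be done
None
```

The job is handed in at about 20.6 s: the plunger is home in the next hole, and the drive lies flat about 2 mm from the mat centre with nothing else seen to have moved; I viewed 11 pictures, one over the limit of 10.

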